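Open and hold the gate of a gel viewer whose hidden catch may have caught

TASK

Open the gel viewer's amber gate for a colleague: first take it by its top tab and tug it upward, before touching the release, without wrenching it. If it is caught, let go, push the release on the viewer's left cheek fully back and lift again; if it is not caught, leave the release alone. Slide the gate right up and finish still gripping it there, held open, with everything else on the bench left where it was.

Things in the scene. Friction and masses are not known exactly. Their poses are not given: they have to be found in the camera images.
- viewer: Gel viewer: a white bench box, 150 mm deep (its x), 240 mm wide (its y), its roof 120 mm above the table, fixed to the table. Origin: centre of its underside; z up. Its open face looks along its own +x (away from the robot) and is shut by the gate. At the two ends of that face stand aluminium guide posts (20 x 22 mm in plan, 150 mm tall, at x = +83, y = +-109 mm) in which the gate slides. Its left cheek (y = +98 to +120 mm) hides the catch and carries the release on its top.
- gate (a joint): Height of the gate, in m: 0 = down (shut), 0.11 = upper stop. The gate is an amber panel with an aluminium grip tab on top, about 0.3 kg (it varies), sliding straight up in its posts; let go, it drops shut. It is down at the start. Held by the catch, it has about 6 mm of free play upward and then stops dead; not held, it goes on up freely. Whether the catch holds cannot be seen.
- gate_tab (a point): Point to grip on the gate's grip tab: on its mid-plane, 15 mm below its top edge, 150 mm above the table when shut; in the viewer's frame at (+83, 0, +150) mm. The tab is an upright plate, 10 mm thick along the viewer's x, 70 mm wide along its y, its top 165 mm and the viewer's roof 120 mm above the table (gate shut). It moves with the gate; its axes are the viewer's.
- release (a joint): Travel of the release, in m: 0 = at rest, as at the start, whether or not the catch holds; 0.018 = pushed fully back, which frees the gate if it was caught. It slides along the viewer's -x, with 1.5 to 3 N of friction, and stays where it is left; once freed the catch stays free. Its upright tab is a dark steel thumb piece on the left cheek.
- release_tab (a point): Point to grip or push on the release's thumb piece, on its mid-plane, 15 mm below its top: an upright block 12 mm thick along the viewer's x, 18 mm wide along its y, from 121 to 165 mm above the table (the cheek's top is at 120 mm); at rest the point is at (-5, +109, +150) mm in the viewer's frame; it moves with the release; its axes are the viewer's.
- beaker: Bystander, to be left where it is: clear plastic beaker, 60 mm across, 75 mm tall. Origin: centre of its underside.
- bottle: Bystander, to be left where it is: small white jar with a blue cap, 44 mm across, 85 mm tall. Origin: centre of its underside.
- tube_rack: Bystander, to be left where it is: low grey tube rack 160 x 70 x 47 mm. Origin: centre of its underside.
- dish: Bystander, to be left where it is: petri dish, 60 mm across and 13 mm high, lying on the viewer's roof at its right rear (-x, -y). Origin: centre of its underside.
- tip_box: Bystander, to be left where it is: pipette tip box 120 x 85 x 72 mm. Origin: centre of its underside.
- gel_tray: Bystander, to be left where it is: clear gel casting tray 150 x 110 x 40 mm. Origin: centre of its underside.
- marker: Bystander, to be left where it is: felt marker lying flat, 140 mm long, 15 mm thick. Origin: centre of its underside.

How it is judged:
By the outcome, as a careful person would: the job done as asked, in the order asked, and still so for the second after the job is handed in, while the arm keeps its last pose, push and grip.
It also fails if it takes over 48 s, if anything falls off the work surface, if the arm or the gripper's body presses on something with over 40 N, if the wrist force passes 120 N, or if a joint passes its speed limit or range.

ROBOT

A 6-joint arm with a two-finger parallel gripper is mounted at the origin on the work surface. World frame = base frame: x ahead of the robot, y to its left, z up, the work surface at z = 0. Lengths are in m, angles in rad, forces in N, time in s.
With the tool pointing down it reaches from about 0.3 to 0.825 m from the base axis. Payload 5.4 kg.
Tool frame: the origin (TCP) lies at the very end of the fingers, on their centre line; the grasp point (between the pads) lies 19 mm behind it (r.grasp_offset is the distance from the TCP to the grasp point, in m); z points along the fingers, y is the direction in which the jaws open and shut (so a half turn about z gives the same grasp; the last joint's range is limited). The gripper opens to 92 mm and grips with 3 to 60 N. Pads are 20 mm wide; open, the fingers measure 128 mm over their backs; the gripper's body (75 mm by 189 mm) begins 69 mm behind the grasp point.
Start: joints at [1.062, 0.158, 1.597, -0, 1.386, -0.21], TCP at [0.169, 0.55, 0.193] pointing down, gripper open.
Joint ranges: [-2.91, 2.91], [-0.94, 2.29], [0.18, 2.7], [-1.29, 4.43], [0.17, 2.64], [-3, 3]. Speed limits (rad/s): [2.57, 2.57, 3.14, 3.14, 3.14, 3.14].

INTERFACE

Orientations are given as a unit quaternion [w, x, y, z].
In Python, from station import r, get_image, camera_model gives the robot as it stands.
- The arm moves only by the tool play_rows, never from a script. Its argument "steps" is a list of rows, each a list of 2 entries, a list of its own where there are three numbers: the shift along the tool's x, y, z each as a share of 150 mm, from -1 to 1, then the turn, a rotation vector about the tool's x, y, z each as a share of pi/2 rad, from -1 to 1. In form: [[[tx, ty, tz], [rx, ry, rz]], ...]. A call has 1 to 20 rows; each row shifts and turns the commanded pose from where the row before left it, along the tool's axes as they then stand; what a row does not reach is not made up. A row lasts 1/12 s, in which the tool goes at most 41.7 mm and 7.16 degrees, less where a joint would pass 70% of its speed; a pose out of reach is approached as far as the arm can. A call with a number of a shift or a turn outside -1 to 1 is refused whole. A call with a gripper value outside its range is refused whole. "grip" is the gripper command: -1 is fully open, 1 is shut, values between are in proportion, set as the call begins (left out, the last holds). The fingers move at their own pace and stop on an object; "grip_force" is the grip in N (left out, the last holds). Time passes only in rows, so rows that do not move let the fingers close. It gives the time, the measured TCP pose, the force and the opening at its end, in the units of the state.
- r.get_state(): the state, without advancing time (a new reading comes with each control period).
- get_image(name): name is "side" or "top" or "wrist"; returns (picture, depth): 420x560x3 uint8, red, green, blue; 420x560 float32, m along the optical axis (not along the pixel's ray), 0 where there is no reading.
- camera_model(name): a dict with "vertical_fov" (degrees; the focal length in pixels is half the picture's height over the tangent of half this angle, whatever the lens; pixels are square), "cx", "cy" (the principal point, pixels), "origin" and "attitude" of the camera in the world; the wrist camera has in their place "tool_from_camera" (4x4, takes a point from camera to tool coordinates, whose origin is the TCP and whose axes are the flange's). Camera axes: x right, y down, z forward; pixel columns grow to the right and rows downward; lengths in m; the calibration is good to about 2 mm. The wrist camera is an equidistant fisheye: a pixel r from the principal point sees the ray r / f radians off the axis. A picture is of the moment at which its call begins: read the wrist's pose just before it. camera_model takes no time and is no camera call.
- r.finish_job(): hands the job in, once; it reports no verdict.
The state is a dict: "time_s": time; "joint_pos": joint angles; "dq": joint speeds; "tau": joint torques, N m; "ee_pos": TCP position; "tool_rot": TCP orientation; "wrist_force": force on the tool from outside, world axes, zero at the start; "torque": the same for the moment, N m; "grip_width": finger opening in m.
Only numpy, scipy, OpenCV 4.12 (cv2) and the standard library are available. Lean on these libraries where they do the work, as an engineer would, in place of code of your own. Each camera call takes 0.05 s, during which the arm holds its last target. There are 200 camera calls.

## Working session

There is one attempt and no reset: what is moved stays moved. The work goes in short steps, Python scripts to look and compute and a tool call to move; the robot and the scene stay as the last step left them, time stands still between calls to the robot, and variables do not carry over. Pictures are saved under pics/ and viewed, about 8 in all and at most 12, crops included, and the job is handed in when it is done.

Besides the shell and the picture viewer there is one more tool, called after "Call:" as name(argument=value, ...), one argument or row to a line, values as JSON. play_rows: Moves the arm, as the interface text tells. Its arguments: {"type":"object","properties":{"steps":{"type":"array","items":{"type":"array"}},"grip":{"type":"number"},"grip_force":{"type":"number"}},"required":["steps"]}

```bash
mkdir -p pics; ls
cat > h.py <<'E'
import numpy as np,cv2
from station import r,get_image,camera_model
E
python3 - <<'E'
from h import *
s=r.get_state();print(s)
for n in("side","top","wrist"):
    p,d=get_image(n);cv2.imwrite(f"pics/{n}0.png",p[:,:,::-1]);np.save(f"pics/{n}0d.npy",d);print(n,camera_model(n))
E
```

```text
pics
{'time_s': 0.0, 'joint_pos': array([ 1.06191928e+00,  1.59031724e-01,  1.59821933e+00,  9.01412859e-06,
        1.38617849e+00, -2.10115077e-01]), 'dq': array([-0.000235  ,  0.00317406,  0.00084304,  0.00026878,  0.00082527,
        0.0003337 ]), 'tau': array([ 9.66346888e-04, -3.85568798e+01, -3.22107160e+01,  7.00641680e-02,
        3.78718064e-02, -1.50358410e-04]), 'ee_pos': array([0.16894351, 0.54893636, 0.19193514]), 'tool_rot': array([-3.27257922e-04,  1.48826800e-01,  9.88862852e-01, -8.58174536e-04]), 'wrist_force': array([-0.376847  ,  0.06521415, -0.61241946]), 'torque': array([ 0.00436098,  0.01740155, -0.0512317 ]), 'grip_width': 0.09172369198907306}
side {'vertical_fov': 42.22656038908907, 'cx': 269.92227188611497, 'cy': 201.6395896252307, 'origin': array([ 0.46307863, -0.94849968,  1.21879502]), 'attitude': array([-0.34323222,  0.93812527, -0.0452524 ,  0.00805313])}
top {'vertical_fov': 48.88572080317368, 'cx': 288.97521456375705, 'cy': 204.3629050320754, 'origin': array([ 4.06657230e-01, -1.01116505e-03,  1.30776312e+00]), 'attitude': array([ 0.04202044, -0.70585444,  0.7059783 , -0.03998053])}
wrist {'vertical_fov': 65.70646984690485, 'cx': 278.18789122656693, 'cy': 209.55211077997183, 'tool_from_camera': array([[-3.13560095e-04, -9.57200879e-01, -2.89424219e-01,
         8.20375897e-02],
       [ 9.99999649e-01, -7.50952116e-05, -8.35033029e-04,
         3.99573744e-04],
       [ 7.77559977e-04, -2.89424379e-01,  9.57200566e-01,
        -1.92979475e-01],
       [ 0.00000000e+00,  0.00000000e+00,  0.00000000e+00,
         1.00000000e+00]])}
```

View pics/top0.png

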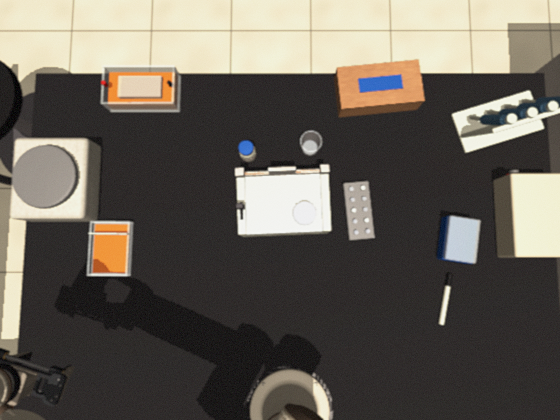

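View pics/side0.png

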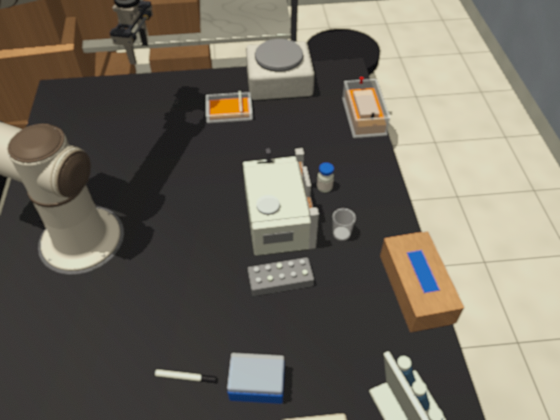

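Run:
```python
import cv2,numpy as np
a=cv2.imread("pics/top0.png")[125:245,225:345];b=cv2.imread("pics/side0.png")[140:260,230:350]
z=lambda m:cv2.resize(m,None,fx=4,fy=4,interpolation=cv2.INTER_CUBIC)
c=np.hstack([z(a),z(b)])
for i in range(0,960,80): cv2.putText(c,str((225 if i<480 else 230)+(i%480)//4),(i,10),0,.35,(0,255,0),1);cv2.line(c,(i,12),(i,18),(0,255,0),1)
for j in range(0,480,80): cv2.putText(c,str(125+j//4),(0,j+4),0,.35,(0,255,0),1);cv2.putText(c,str(140+j//4),(480,j+4),0,.35,(0,255,0),1)
cv2.imwrite("pics/crop1.png",cv2.resize(c,(800,400),interpolation=cv2.INTER_AREA))
```

```text
(no output)
```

View pics/crop1.png

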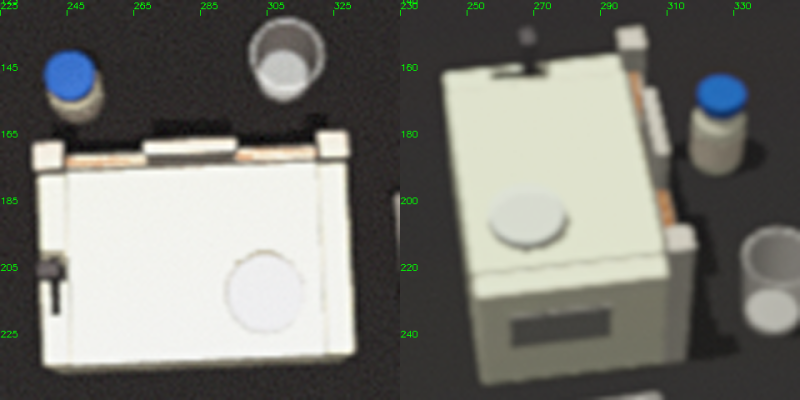

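```bash
cat >> h.py <<'E'
from scipy.spatial.transform import Rotation as R
q2R=lambda q:R.from_quat(np.r_[q[1:],q[0]]).as_matrix()
def ray(n,u,v):
    m=camera_model(n);f=210/np.tan(np.radians(m["vertical_fov"])/2)
    d=q2R(m["attitude"])@np.array([(u-m["cx"])/f,(v-m["cy"])/f,1]);return np.array(m["origin"]),d/np.linalg.norm(d),f
def tri(a,b):
    A=np.zeros((3,3));y=np.zeros(3)
    for n,p in(("top",a),("side",b)):
        o,d,_=ray(n,*p);P=np.eye(3)-np.outer(d,d);A+=P;y+=P@o
    x=np.linalg.solve(A,y);return x,[np.linalg.norm(np.cross(x-ray(n,*p)[0],ray(n,*p)[1])) for n,p in(("top",a),("side",b))]
def onz(n,p,z):
    o,d,_=ray(n,*p);return o+d*(z-o[2])/d[2]
E
python3 - <<'E'
from h import *
for nm,a,b,z in(("tab",(282,169.1),(306.2,176.3),.165),("postL",(239.7,172.4),(299.6,150.8),.15),("postR",(324.9,168.35),(314,210.5),.15),("rel",(240,205.4),(268.1,151.1),.165)):
    print(nm,*tri(a,b),onz("top",a,z),onz("side",b,z))
# roof by depth
d=np.load("pics/top0d.npy");m=camera_model("top");_,_,f=ray("top",0,0)
v,u=np.mgrid[0:420,0:560];P=np.stack([(u-m["cx"])/f*d,(v-m["cy"])/f*d,d],-1)@q2R(m["attitude"]).T+m["origin"]
k=(d>0)&(P[...,2]>.112)&(P[...,2]<.128)&(u>230)&(u<340)&(v>160)&(v<245)
q=P[k][:,:2].astype(np.float32);print(k.sum(),np.median(P[k][:,2]),cv2.minAreaRect(q))
for lo in(.14,.157):
    kk=(d>0)&(P[...,2]>lo)&(P[...,2]<lo+.02)&(u>230)&(u<340)&(v>150)&(v<245);print(lo,np.c_[u[kk],v[kk],P[kk].round(3)][::8])
E
```

```text
tab [0.63026163 0.01991522 0.16015766] [np.float64(0.00025380433162445137), np.float64(0.0002538043316246855)] [0.62906086 0.01981596 0.165     ] [0.62975233 0.01553992 0.165     ]
postL [0.62531494 0.12790785 0.1489253 ] [np.float64(0.0015742476835768758), np.float64(0.0015742476835769695)] [0.62351315 0.12769649 0.15      ] [0.62674074 0.12718307 0.15      ]
postR [ 0.63512532 -0.08915803  0.14902604] [np.float64(0.0010577051250508548), np.float64(0.0010577051250507136)] [ 0.63385711 -0.08910926  0.15      ] [ 0.63603789 -0.08973885  0.15      ]
rel [0.53818319 0.12478035 0.16037711] [np.float64(0.0003576066724599622), np.float64(0.00035760667246005444)] [0.53729518 0.1242521  0.165     ] [0.53821129 0.12015215 0.165     ]
5054 0.12219224846304932 ((0.5549739003181458, 0.019211724400520325), (0.1657407134771347, 0.24042198061943054), 2.2357821464538574)
0.14 [[ 3.27e+02  1.64e+02  6.46e-01 -9.50e-02  1.48e-01]
 [ 3.27e+02  1.65e+02  6.42e-01 -9.40e-02  1.51e-01]
 [ 3.26e+02  1.66e+02  6.40e-01 -9.20e-02  1.49e-01]
 [ 3.25e+02  1.67e+02  6.37e-01 -8.90e-02  1.52e-01]
 [ 2.39e+02  1.
[... 1518 characters left out ...]
 1.66e-01]
 [ 2.75e+02  1.69e+02  6.29e-01  3.70e-02  1.67e-01]
 [ 2.83e+02  1.69e+02  6.29e-01  1.70e-02  1.68e-01]
 [ 2.91e+02  1.69e+02  6.29e-01 -3.00e-03  1.67e-01]
 [ 2.71e+02  1.70e+02  6.27e-01  4.70e-02  1.64e-01]
 [ 2.79e+02  1.70e+02  6.27e-01  2.70e-02  1.62e-01]
 [ 2.87e+02  1.70e+02  6.26e-01  7.00e-03  1.68e-01]
 [ 2.68e+02  1.71e+02  6.24e-01  5.50e-02  1.67e-01]
 [ 2.76e+02  1.71e+02  6.25e-01  3.50e-02  1.59e-01]
 [ 2.88e+02  1.71e+02  6.26e-01  5.00e-03  1.58e-01]
 [ 2.36e+02  2.04e+02  5.40e-01  1.34e-01  1.68e-01]
 [ 2.37e+02  2.05e+02  5.38e-01  1.31e-01  1.68e-01]
 [ 2.38e+02  2.06e+02  5.35e-01  1.29e-01  1.69e-01]
 [ 2.39e+02  2.07e+02  5.33e-01  1.26e-01  1.70e-01]]
```

Call:
play_rows(
  steps=[
    [[0,0,-0.06],[0,0,0.0652]],
    [[0,0,-0.06],[0,0,0.0652]],
    [[0,0,-0.06],[0,0,0.0652]],
    [[0,0,-0.06],[0,0,0.0652]],
    [[0,0,-0.06],[0,0,0.0652]],
    [[0,0,-0.06],[0,0,0.0652]],
    [[0,0,-0.06],[0,0,0.0652]],
    [[0,0,-0.06],[0,0,0.0652]],
    [[0,0,-0.06],[0,0,0.0652]],
    [[0,0,-0.06],[0,0,0.0652]],
    [[0,0,-0.06],[0,0,0.0652]],
    [[0,0,-0.06],[0,0,0.0652]],
  ],
  grip=-1,
)

```text
time_s: 1.15
ee_pos: [0.1691, 0.5493, 0.3009]
tool_rot: [0.0, 0.694, 0.72, -0.0]
wrist_force: [0.1, 0.5, -0.1]
grip_width: 0.0916
```

Call:
play_rows(
  steps=[
    [[-0.182,0.147,0],[0,0,0]],
    [[-0.182,0.147,0],[0,0,0]],
    [[-0.182,0.147,0],[0,0,0]],
    [[-0.182,0.147,0],[0,0,0]],
    [[-0.182,0.147,0],[0,0,0]],
    [[-0.182,0.147,0],[0,0,0]],
    [[-0.182,0.147,0],[0,0,0]],
    [[-0.182,0.147,0],[0,0,0]],
    [[-0.182,0.147,0],[0,0,0]],
    [[-0.182,0.147,0],[0,0,0]],
    [[-0.182,0.147,0],[0,0,0]],
    [[-0.182,0.147,0],[0,0,0]],
    [[-0.182,0.147,0],[0,0,0]],
    [[-0.182,0.147,0],[0,0,0]],
    [[-0.182,0.147,0],[0,0,0]],
    [[-0.182,0.147,0],[0,0,0]],
    [[-0.182,0.147,0],[0,0,0]],
    [[-0.182,0.147,0],[0,0,0]],
    [[-0.182,0.147,0],[0,0,0]],
    [[-0.182,0.147,0],[0,0,0]],
  ],
)

```text
time_s: 2.82
ee_pos: [0.6341, 0.0215, 0.3004]
tool_rot: [-0.0, 0.692, 0.722, -0.0]
wrist_force: [1.1, 0.5, 0.0]
grip_width: 0.0919
```

Run:
```python
from h import *
s=r.get_state();p,d=get_image("wrist");print(s["ee_pos"],s["tool_rot"],s["joint_pos"])
cv2.imwrite("pics/w1.png",cv2.resize(p[:,:,::-1],(784,588),interpolation=cv2.INTER_CUBIC));np.save("pics/w1d.npy",d)
```

```text
[0.63406885 0.02147093 0.30037887] [-3.33921633e-04  6.91827888e-01  7.22062337e-01 -2.11375948e-04] [-1.56301031e-01  2.69271893e-01  1.25906812e+00  3.43069179e-05
  1.61404229e+00 -1.99060790e-01]
```

View pics/w1.png

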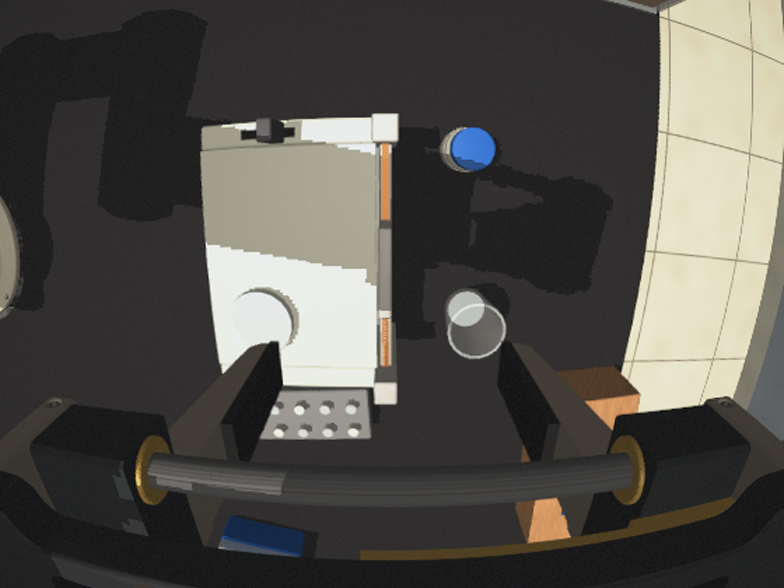

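```bash
cat >> h.py <<'E'
def wray(u,v,pos,q):
    m=camera_model("wrist");f=210/np.tan(np.radians(m["vertical_fov"])/2)
    x,y=u-m["cx"],v-m["cy"];rr=np.hypot(x,y);t=rr/f
    d=np.array([np.sin(t)*x/rr,np.sin(t)*y/rr,np.cos(t)])
    T=np.array(m["tool_from_camera"]);Rt=q2R(q)
    return pos+Rt@T[:3,3],Rt@T[:3,:3]@d
E
python3 - <<'E'
from h import *
pos=np.array([0.63406885,0.02147093,0.30037887]);q=np.array([-3.33921633e-04,6.91827888e-01,7.22062337e-01,-2.11375948e-04])
for nm,p,z in(("tab",(384.8,266),.165),("postL",(385,128),.15),("postR",(385,393),.15),("rel",(269,129),.165)):
    o,d=wray(p[0]/1.4,p[1]/1.4,pos,q);print(nm,o+d*(z-o[2])/d[2])
print((R.from_matrix(q2R(q)).as_matrix()).round(3))
E
```

```text
tab [0.63037208 0.02540788 0.165     ]
postL [0.62617624 0.12737143 0.15      ]
postR [ 0.63486164 -0.08967196  0.15      ]
rel [0.54234503 0.12484064 0.165     ]
[[-0.043  0.999 -0.001]
 [ 0.999  0.043  0.   ]
 [ 0.    -0.001 -1.   ]]
```

Call:
play_rows(
  steps=[
    [[-0.012,-0.027,0],[0,0,0]],
    [[0,0,0.094],[0,0,0]],
    [[0,0,0.094],[0,0,0]],
    [[0,0,0.094],[0,0,0]],
    [[0,0,0.094],[0,0,0]],
    [[0,0,0.094],[0,0,0]],
    [[0,0,0.094],[0,0,0]],
    [[0,0,0.094],[0,0,0]],
    [[0,0,0.094],[0,0,0]],
    [[0,0,0.094],[0,0,0]],
    [[0,0,0.094],[0,0,0]],
    [[0,0,0.094],[0,0,0]],
    [[0,0,0.094],[0,0,0]],
    [[0,0,0],[0,0,0]],
    [[0,0,0],[0,0,0]],
  ],
)

```text
time_s: 4.12
ee_pos: [0.6281, 0.0219, 0.1312]
tool_rot: [-0.001, 0.691, 0.722, -0.001]
wrist_force: [-0.2, -0.3, 0.4]
grip_width: 0.0918
```

Call:
play_rows(
  steps=[
    [[0,0,0],[0,0,0]],
    [[0,0,0],[0,0,0]],
    [[0,0,0],[0,0,0]],
    [[0,0,0],[0,0,0]],
    [[0,0,0],[0,0,0]],
    [[0,0,0],[0,0,0]],
    [[0,0,0],[0,0,0]],
    [[0,0,0],[0,0,0]],
  ],
  grip=0.6,
  grip_force=10,
)

```text
time_s: 4.78
ee_pos: [0.6294, 0.021, 0.1317]
tool_rot: [-0.0, 0.692, 0.722, -0.0]
wrist_force: [0.3, -0.1, -0.2]
grip_width: 0.0405
```

Call:
play_rows(
  steps=[
    [[0,0,0],[0,0,0]],
    [[0,0,0],[0,0,0]],
    [[0,0,0],[0,0,0]],
    [[0,0,0],[0,0,0]],
    [[0,0,0],[0,0,0]],
    [[0,0,0],[0,0,0]],
    [[0,0,0],[0,0,0]],
  ],
  grip=1,
  grip_force=15,
)

```text
time_s: 5.37
ee_pos: [0.6301, 0.021, 0.1317]
tool_rot: [0.001, 0.692, 0.722, 0.001]
wrist_force: [4.6, 0.5, -1.4]
grip_width: 0.01
```

Call:
play_rows(
  steps=[
    [[0,0.005,0],[0,0,0]],
    [[0,0,-0.008],[0,0,0]],
    [[0,0,-0.008],[0,0,0]],
    [[0,0,-0.008],[0,0,0]],
    [[0,0,-0.008],[0,0,0]],
    [[0,0,0],[0,0,0]],
    [[0,0,0],[0,0,0]],
  ],
)

```text
time_s: 5.95
ee_pos: [0.6301, 0.021, 0.1366]
tool_rot: [-0.0, 0.692, 0.722, -0.0]
wrist_force: [2.1, 0.2, -2.3]
grip_width: 0.01
```

Call:
play_rows(
  steps=[
    [[0,0,-0.008],[0,0,0]],
    [[0,0,-0.008],[0,0,0]],
    [[0,0,0],[0,0,0]],
    [[0,0,0],[0,0,0]],
  ],
)

```text
time_s: 6.28
ee_pos: [0.63, 0.0211, 0.1379]
tool_rot: [-0.0, 0.692, 0.722, -0.0]
wrist_force: [5.5, -0.1, -7.0]
grip_width: 0.0096
```

Call:
play_rows(
  steps=[
    [[0,0,-0.008],[0,0,0]],
    [[0,0,-0.008],[0,0,0]],
    [[0,0,0],[0,0,0]],
    [[0,0,0],[0,0,0]],
  ],
)

```text
time_s: 6.62
ee_pos: [0.6299, 0.0211, 0.1384]
tool_rot: [-0.0, 0.692, 0.722, -0.0]
wrist_force: [9.5, -0.7, -16.1]
grip_width: 0.0096
```

It is caught: the gate stopped at about 6.5 mm and the force rose to 16 N. I'll lower it, let go and go to the release.

Call:
play_rows(
  steps=[
    [[0,0,0.016],[0,0,0]],
    [[0,0,0.016],[0,0,0]],
    [[0,0,0.016],[0,0,0]],
    [[0,0,0.016],[0,0,0]],
    [[0,0,0],[0,0,0]],
    [[0,0,0],[0,0,0]],
  ],
)

```text
time_s: 7.12
ee_pos: [0.6301, 0.021, 0.1318]
tool_rot: [0.0, 0.692, 0.722, 0.0]
wrist_force: [2.8, 0.1, -2.0]
grip_width: 0.0099
```

Call:
play_rows(
  steps=[
    [[0,0,0],[0,0,0]],
    [[0,0,0],[0,0,0]],
    [[0,0,0],[0,0,0]],
    [[0,0,0],[0,0,0]],
    [[0,0,0],[0,0,0]],
    [[0,0,0],[0,0,0]],
  ],
  grip=0.3,
)

```text
time_s: 7.62
ee_pos: [0.6301, 0.021, 0.1318]
tool_rot: [-0.0, 0.692, 0.722, -0.0]
wrist_force: [-0.3, -0.6, -0.2]
grip_width: 0.0321
```

Call:
play_rows(
  steps=[
    [[0,0,-0.1],[0,0,0]],
    [[0,0,-0.1],[0,0,0]],
    [[0,0,-0.1],[0,0,0]],
    [[0,0,-0.1],[0,0,0]],
    [[0,0,-0.1],[0,0,0]],
    [[0.119,-0.097,0],[0,0,0]],
    [[0.119,-0.097,0],[0,0,0]],
    [[0.119,-0.097,0],[0,0,0]],
    [[0.119,-0.097,0],[0,0,0]],
    [[0.119,-0.097,0],[0,0,0]],
    [[0.119,-0.097,0],[0,0,0]],
    [[0,0,0],[0,0,0]],
    [[0,0,0],[0,0,0]],
  ],
)

```text
time_s: 8.7
ee_pos: [0.538, 0.1248, 0.207]
tool_rot: [0.0, 0.691, 0.723, 0.0]
wrist_force: [0.9, -0.2, 0.2]
grip_width: 0.0323
```

Run:
```python
from h import *
s=r.get_state();print(s["ee_pos"],s["joint_pos"])
a=get_image("top")[0][125:245,225:345];b=get_image("side")[0][140:260,230:350]
cv2.imwrite("pics/c2.png",cv2.resize(np.hstack([a,b])[:,:,::-1],(800,400),interpolation=cv2.INTER_CUBIC))
```

```text
[0.53800118 0.12482696 0.20696376] [ 9.32360097e-03  8.95726161e-02  1.64439527e+00 -2.78609934e-04
  1.40704346e+00 -3.52986350e-02]
```

View pics/c2.png

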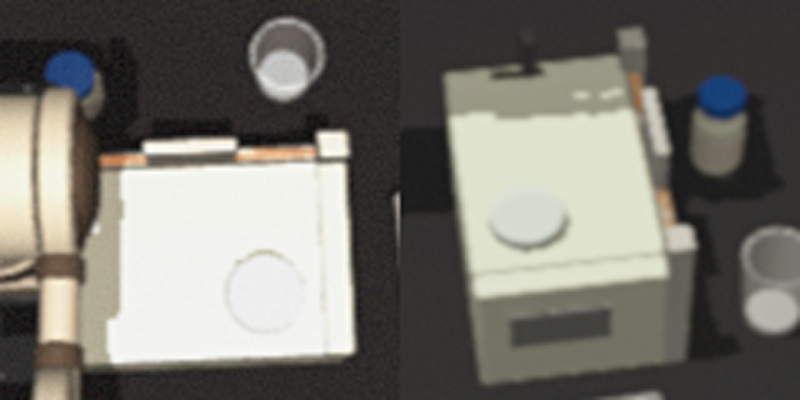

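Call:
play_rows(
  steps=[
    [[0,0,0.083],[0,0,0]],
    [[0,0,0.083],[0,0,0]],
    [[0,0,0.083],[0,0,0]],
    [[0,0,0.083],[0,0,0]],
    [[0,0,0.083],[0,0,0]],
    [[0,0,0.083],[0,0,0]],
    [[0,0,0],[0,0,0]],
    [[0,0,0],[0,0,0]],
  ],
)

```text
time_s: 9.47
ee_pos: [0.5376, 0.1243, 0.1308]
tool_rot: [-0.001, 0.692, 0.722, -0.001]
wrist_force: [0.2, 0.3, 0.4]
grip_width: 0.0323
```

Call:
play_rows(
  steps=[
    [[0,0,0],[0,0,0]],
    [[0,0,0],[0,0,0]],
    [[0,0,0],[0,0,0]],
    [[0,0,0],[0,0,0]],
    [[0,0,0],[0,0,0]],
  ],
  grip=1,
  grip_force=10,
)

```text
time_s: 9.88
ee_pos: [0.538, 0.1244, 0.1328]
tool_rot: [-0.0, 0.692, 0.722, -0.0]
wrist_force: [-5.4, 0.1, 6.1]
grip_width: 0.0118
```

Call:
play_rows(
  steps=[
    [[0,-0.02,0],[0,0,0]],
    [[0,-0.02,0],[0,0,0]],
    [[0,-0.02,0],[0,0,0]],
    [[0,-0.02,0],[0,0,0]],
    [[0,-0.02,0],[0,0,0]],
    [[0,0,0],[0,0,0]],
    [[0,0,0],[0,0,0]],
  ],
)

```text
time_s: 10.47
ee_pos: [0.5236, 0.1237, 0.1328]
tool_rot: [0.0, 0.692, 0.722, 0.001]
wrist_force: [1.7, 1.8, 5.2]
grip_width: 0.0119
```

Call:
play_rows(
  steps=[
    [[0,-0.013,0],[0,0,0]],
    [[0,-0.013,0],[0,0,0]],
    [[0,0,0],[0,0,0]],
    [[0,0,0],[0,0,0]],
  ],
)

```text
time_s: 10.8
ee_pos: [0.5199, 0.1236, 0.1328]
tool_rot: [0.001, 0.692, 0.722, 0.001]
wrist_force: [1.3, 0.9, 6.0]
grip_width: 0.0116
```

Call:
play_rows(
  steps=[
    [[0,-0.01,0],[0,0,0]],
    [[0,-0.01,0],[0,0,0]],
    [[0,0,0],[0,0,0]],
    [[0,0,0],[0,0,0]],
  ],
)

```text
time_s: 11.13
ee_pos: [0.5195, 0.1234, 0.133]
tool_rot: [0.003, 0.692, 0.722, 0.003]
wrist_force: [10.8, 1.6, -1.0]
grip_width: 0.0122
```

Call:
play_rows(
  steps=[
    [[0,-0.008,0],[0,0,0]],
    [[0,0,0],[0,0,0]],
    [[0,0,0],[0,0,0]],
  ],
)

```text
time_s: 11.38
ee_pos: [0.5193, 0.1234, 0.133]
tool_rot: [0.003, 0.692, 0.722, 0.004]
wrist_force: [15.0, 2.8, -4.3]
grip_width: 0.0118
```

Call:
play_rows(
  steps=[
    [[0,0.02,0],[0,0,0]],
    [[0,0,0],[0,0,0]],
    [[0,0,0],[0,0,0]],
  ],
)

```text
time_s: 11.63
ee_pos: [0.5196, 0.1235, 0.1329]
tool_rot: [0.001, 0.692, 0.722, 0.001]
wrist_force: [5.6, 1.2, 3.8]
grip_width: 0.0117
```

Call:
play_rows(
  steps=[
    [[0,0,0],[0,0,0]],
    [[0,0,0],[0,0,0]],
    [[0,0,0],[0,0,0]],
    [[0,0,0],[0,0,0]],
    [[0,0,0],[0,0,0]],
    [[0,0,0],[0,0,0]],
  ],
  grip=0.3,
)

```text
time_s: 12.13
ee_pos: [0.5177, 0.1233, 0.1316]
tool_rot: [-0.0, 0.692, 0.722, -0.0]
wrist_force: [-0.1, 0.6, -0.6]
grip_width: 0.0323
```

Call:
play_rows(
  steps=[
    [[0,0,-0.1],[0,0,0]],
    [[0,0,-0.1],[0,0,0]],
    [[0,0,-0.1],[0,0,0]],
    [[0,0,-0.1],[0,0,0]],
    [[0,0,-0.1],[0,0,0]],
    [[-0.119,0.12,0],[0,0,0]],
    [[-0.119,0.12,0],[0,0,0]],
    [[-0.119,0.12,0],[0,0,0]],
    [[-0.119,0.12,0],[0,0,0]],
    [[-0.119,0.12,0],[0,0,0]],
    [[-0.119,0.12,0],[0,0,0]],
    [[0,0,0],[0,0,0]],
    [[0,0,0],[0,0,0]],
  ],
)

```text
time_s: 13.22
ee_pos: [0.6307, 0.0204, 0.2063]
tool_rot: [-0.001, 0.692, 0.722, -0.0]
wrist_force: [-0.2, 0.8, -0.1]
grip_width: 0.0322
```

Run:
```python
from h import *
s=r.get_state();print(s["ee_pos"],s["tool_rot"])
a=get_image("wrist")[0][:240,60:380];b=get_image("side")[0][110:260,225:345]
z=lambda m,w,h:cv2.resize(m,(w,h),interpolation=cv2.INTER_CUBIC)
cv2.imwrite("pics/c3.png",np.hstack([z(a,480,360),z(b,288,360)])[:,:,::-1])
```

```text
[0.63073312 0.0204154  0.20633856] [-6.11772261e-04  6.92262318e-01  7.21645624e-01 -3.18967319e-04]
```

View pics/c3.png

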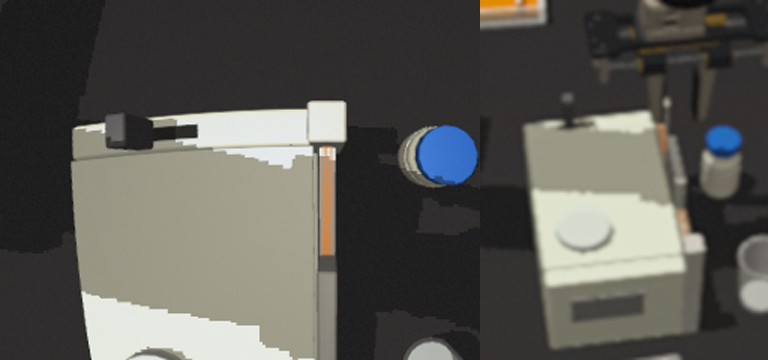

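The release now sits at the rear end of its slot, and the slot shows only in front of it. The gate is still down. I'll grip it again.

Call:
play_rows(
  steps=[
    [[0,0,0.083],[0,0,0]],
    [[0,0,0.083],[0,0,0]],
    [[0,0,0.083],[0,0,0]],
    [[0,0,0.083],[0,0,0]],
    [[0,0,0.083],[0,0,0]],
    [[0,0,0.083],[0,0,0]],
    [[0,0,0],[0,0,0]],
    [[0,0,0],[0,0,0]],
  ],
)

```text
time_s: 13.98
ee_pos: [0.63, 0.0212, 0.131]
tool_rot: [-0.001, 0.692, 0.722, -0.001]
wrist_force: [0.2, -0.5, 0.6]
grip_width: 0.0322
```

Call:
play_rows(
  steps=[
    [[0,0,0],[0,0,0]],
    [[0,0,0],[0,0,0]],
    [[0,0,0],[0,0,0]],
    [[0,0,0],[0,0,0]],
    [[0,0,0],[0,0,0]],
    [[0,0,0],[0,0,0]],
  ],
  grip=1,
  grip_force=20,
)

```text
time_s: 14.48
ee_pos: [0.6302, 0.0209, 0.1332]
tool_rot: [-0.0, 0.692, 0.722, -0.001]
wrist_force: [-5.7, -0.6, 5.6]
grip_width: 0.0101
```

Call:
play_rows(
  steps=[
    [[0,0,-0.013],[0,0,0]],
    [[0,0,-0.013],[0,0,0]],
    [[0,0,-0.013],[0,0,0]],
    [[0,0,-0.013],[0,0,0]],
    [[0,0,-0.013],[0,0,0]],
    [[0,0,0],[0,0,0]],
    [[0,0,0],[0,0,0]],
  ],
)

```text
time_s: 15.07
ee_pos: [0.6302, 0.0209, 0.1418]
tool_rot: [-0.0, 0.692, 0.722, -0.001]
wrist_force: [-4.3, -1.7, -2.2]
grip_width: 0.0101
```

Call:
play_rows(
  steps=[
    [[0,-0.006,-0.03],[0,0,0]],
    [[0,0,-0.05],[0,0,0]],
    [[0,0,-0.05],[0,0,0]],
    [[0,0,-0.05],[0,0,0]],
    [[0,0,-0.05],[0,0,0]],
    [[0,0,-0.05],[0,0,0]],
    [[0,0,-0.05],[0,0,0]],
    [[0,0,-0.05],[0,0,0]],
    [[0,0,-0.05],[0,0,0]],
    [[0,0,-0.05],[0,0,0]],
    [[0,0,-0.05],[0,0,0]],
    [[0,0,-0.05],[0,0,0]],
    [[0,0,-0.04],[0,0,0]],
    [[0,0,0],[0,0,0]],
    [[0,0,0],[0,0,0]],
  ],
)

```text
time_s: 16.32
ee_pos: [0.6301, 0.021, 0.2356]
tool_rot: [0.0, 0.692, 0.722, 0.0]
wrist_force: [1.4, -1.7, -2.3]
grip_width: 0.0097
```

Gate is at about 102 mm, moving freely. I'll creep up to the stop.

Call:
play_rows(
  steps=[
    [[0,0,-0.012],[0,0,0]],
    [[0,0,-0.012],[0,0,0]],
    [[0,0,-0.012],[0,0,0]],
    [[0,0,-0.01],[0,0,0]],
    [[0,0,0],[0,0,0]],
    [[0,0,0],[0,0,0]],
  ],
)

```text
time_s: 16.82
ee_pos: [0.6301, 0.0209, 0.2422]
tool_rot: [0.0, 0.692, 0.722, 0.0]
wrist_force: [2.4, -1.3, -1.8]
grip_width: 0.0099
```

Call:
play_rows(
  steps=[
    [[0,0,-0.008],[0,0,0]],
    [[0,0,-0.008],[0,0,0]],
    [[0,0,0],[0,0,0]],
    [[0,0,0],[0,0,0]],
  ],
)

```text
time_s: 17.15
ee_pos: [0.63, 0.021, 0.2434]
tool_rot: [-0.0, 0.692, 0.722, 0.0]
wrist_force: [4.1, -2.2, -6.3]
grip_width: 0.0096
```

Call:
play_rows(
  steps=[
    [[0,0,0],[0,0,0]],
    [[0,0,0],[0,0,0]],
    [[0,0,0],[0,0,0]],
    [[0,0,0],[0,0,0]],
    [[0,0,0],[0,0,0]],
    [[0,0,0],[0,0,0]],
  ],
)

```text
time_s: 17.65
ee_pos: [0.63, 0.021, 0.2433]
tool_rot: [-0.0, 0.692, 0.722, -0.0]
wrist_force: [4.9, -2.6, -6.4]
grip_width: 0.0096
```

Run:
```python
from h import *
s=r.get_state();print(s["ee_pos"],s["wrist_force"],s["grip_width"])
b=get_image("side")[0];cv2.imwrite("pics/s4.png",b[:,:,::-1])
t=get_image("top")[0];cv2.imwrite("pics/t4.png",np.vstack([t[60:340],b[100:300]])[:,:,::-1])
```

```text
[0.6299922  0.02095717 0.24333769] [ 4.92621818 -2.61036389 -6.41693453] 0.009600858653608884
```

View pics/t4.png

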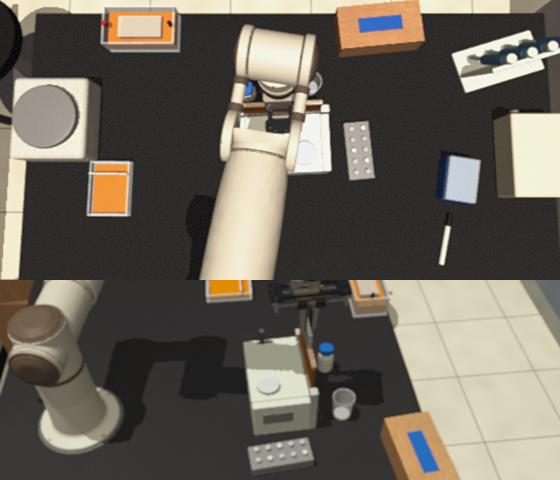

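The gate is up with its tab in the gripper. The bottle, beaker, rack, dish, tip box, marker and tray are where they were.

```bash
python3 -c "
from h import *
print(r.finish_job());print(r.get_state()['time_s'])"
```

```text
the job is handed in; nothing more can be done
None
the job is handed in; nothing more can be done
```

The gate is up at its upper stop, the gripper is still holding it by the tab, and the job is handed in at about 18 s of the 48 s allowed.

- **First tug:** Before touching the release, I gripped the tab and pulled up gently. The gate stopped dead after about 6.5 mm and the force rose to 16 N, so it was caught. I lowered it and let go.
- **Release:** I gripped the thumb piece and pushed it back about 18.5 mm until it met its stop at 15 N. A picture showed it at the rear end of its slot.
- **Second lift:** I gripped the tab again at 20 N. The gate rose freely at about 2 N to roughly 110 mm, where the force rose to 6 N against the upper stop.

**Last checks:** The hand stayed still for half a second (TCP height 0.2433 m) with the grip at 9.6 mm on the tab. The final pictures showed the gate raised, and the bystanders looked unmoved. The bottle and beaker were only partly visible from above but clear in the side view.

No check failed. One camera reading disagreed slightly: the wrist camera placed the release about 4 mm from where the other views did, and the open jaws had room for that.

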